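Set the length stop on the cutting rail

ROBOT

A 6-joint arm with a two-finger parallel gripper is mounted at the origin on a cart in front of the work surface, level with it; the furniture and walls round the work are solid. World frame = base frame: x ahead of the robot, y to its left, z up, the work surface at z = 0. Lengths are in mm, angles in rad, forces in N, time in s.
With the tool pointing down it reaches from about 375 to 825 mm from the base axis. Payload 5.5 kg.
Tool frame: the origin (TCP) lies at the very end of the fingers, on their centre line; the grasp point (between the pads) lies 19 mm behind it; z points along the fingers, y is the line along which they close (so a half turn about z gives the same grasp; the last joint's range is limited). The gripper opens to 85 mm and grips with 20 to 120 N. Pads are 22 mm wide; open, the fingers measure 114 mm over their backs; the gripper's body (76 mm by 85 mm) begins 54 mm behind the grasp point. The pads swing forward as they close: fully open they stand 13 mm farther back than shut.
Start: joints at [-1.114, 0.314, -0.047, 1.21, 0, 1.571], TCP at [264.643, -538.478, 231.299] pointing down, gripper open.
Joint ranges: [-2.67, 2.67], [-0.69, 1.73], [-1.03, 1.25], [-2.08, 2.16], [-1.42, 1.45], [-3.14, 3.14]. Speed limits (rad/s): [2.39, 2.39, 3.01, 3.14, 3.14, 3.14].

INTERFACE

Orientations are given as a rotation vector (axis times angle).
In Python, from cell import robot gives the robot as it stands.
- The arm moves only by the tool servo_tool, never from a script. Its arguments are lists of equal length, an entry for each row: "rot": the turn, a rotation vector about the tool's x, y, z in degrees, a list of three; "travel": the shift along the tool's x, y, z in cm, a list of three; "hand": the opening in per cent of the stroke, from 0 (shut) to 100 (fully open). In form: {"rot": [[ax, ay, az], ...], "travel": [[x, y, z], ...], "hand": [hand, ...]}. A call has 1 to 8 rows; each row is the pose to reach, as a shift and turn from the pose commanded when the call began, along the tool's axes at that moment; what a row does not reach only later rows make up. A row lasts 1/12 s, in which the tool goes at most 41.7 mm and 7.16 degrees, less where a joint would pass 70% of its speed; a pose out of reach is approached as far as the arm can. A call with a gripper value outside its range is refused whole. The fingers move at their own pace and stop on an object; "grip_force" is the grip in N (left out, the last holds). Time passes only in rows, so rows that repeat a pose let the fingers close. It gives the time, the measured TCP pose, the force, the opening and the grip force at its end, in the units of the state.
- robot.state(): the state, without advancing time (a new reading comes with each control period).
- robot.grab_frame(name): name is "scene" or "top" or "wrist"; returns a dict with "frame" (384x512x3 uint8, red, green, blue), "mtx" (3x3 intrinsics, pixels), "dist_coeffs" ([k1, k2, p1, p2, k3] as OpenCV has them; the pictures are not rectified), "cam_to_world" (4x4, takes a point from camera to world coordinates); the wrist camera has in their place "tool_from_camera" (4x4, takes a point from camera to tool coordinates, whose origin is the TCP and whose axes are the flange's). Camera axes: x right, y down, z forward; pixel columns grow to the right and rows downward; lengths in mm; the calibration is good to about 2 mm. A picture is of the moment at which its call begins: read the wrist's pose just before it. There is no depth.
- robot.sign_off(): hands the job in; it is judged then, once.
The state is a dict: "clock": time; "qpos": joint angles; "qvel": joint speeds; "joint_efforts": joint torques, N m; "tool_pos": TCP position; "ee_rot": TCP orientation; "force": force on the tool from outside, world axes, zero at the start; "ft_torque": the same for the moment, N m; "width": finger opening in mm; "grip_force": force on a finger pad.
Only numpy, scipy, OpenCV 4.12 (cv2) and the standard library are available. Lean on these libraries where they do the work, as an engineer would, in place of code of your own. Each camera call takes 0.05 s, during which the arm holds its last target. There are 200 camera calls.

TASK

Press down the ribbed pad in the middle of the rail's sliding carriage to free its brake and, keeping it pressed, push the carriage along the rail until it rests against the stop with the tall knurled thumbscrew, not the plain stop at the other side. Then take the hand away so that the pad springs up and the brake grips with the carriage still touching that stop. Use the fingertips only: pick nothing up, and do not disturb the small parts and tools lying round the rail.

Things in the scene. Friction and masses are not known exactly. Their poses are not given: they have to be found in the camera images.
- rail: aluminium length-stop rail bolted to the table: base plate 110 mm wide (its x) and 420 mm long (its y), 8 mm thick, with two steel rods along y and an end block at each end, up to 36 mm high. Origin under its centre, on the table top; z up
- carriage (a joint): where the carriage stands along the rail, m: 0 at the middle of the rail, positive along the rail's +y. It can be moved only while the pad is pressed (then it resists with 1 to 2 N); with the pad up the brake holds it against more than 25 N
- carriage_mid (a point): centre of the dark steel carriage, on its centreline at the height of its deck, 34 mm over the table. The carriage is 110 mm long along the rail and 88 mm wide; a lip 7 mm thick at each end stands up to 50 mm over the table, so that there is 96 mm between the lips. Its ends are flat, 55 mm from this point
- pad (a joint): how far the pad is pressed, m: 0 up (brake on), 0.009 fully down. The force on it rises evenly to about 6.5 N at 0.0045 and stays there until the pad is fully down (7 N; it then stops hard); the brake is free from 0.005 on and grips at less. The pad springs up by itself when it is let go
- pad_top (a point): middle of the top of the dark grey ribbed release pad, 52 mm along the rail by 46 mm across, in the middle of the carriage; 46 mm over the table when up, that is 12 mm above the carriage deck. It moves straight down by up to 9 mm, staying above the deck, and fingers pressed on it drag the carriage along by friction
- screw_stop_mid (a point): the stop to go to: a steel block clamped on the rods, 24 mm along the rail by 88 mm across, top 40 mm over the table, with a knurled thumbscrew head 22 mm wide standing on its middle up to 68 mm. The point is in the block's centre, 34 mm over the table; when the carriage touches the block this point and carriage_mid are 67 mm apart. Fixed; it may be on either side of the carriage
- plain_stop_mid (a point): the other stop: the same steel block without a thumbscrew (flat top, 40 mm). The point is in its centre, 34 mm over the table. Fixed; always on the other side of the carriage
- scriber: steel scriber 135 mm long, 8 mm thick, lying beside the rail on the robot's side; loose, leave it
- nut_m20: steel nut 30x34x16 mm lying behind the rail; loose, leave it
- bolt_m16: steel bolt 60 mm high standing on its head behind the rail; loose, leave it
- round_bar: steel round bar 25 mm thick, 111 mm high, standing on end behind the rail; loose, leave it. Origin under its centre
- marker_pen: white marker 132 mm long, 15 mm thick, lying beside the rail on the robot's side; loose, leave it
- centre_punch: steel centre punch 113 mm long, 13 mm thick, lying behind the rail; loose, leave it

How it is judged:
By the outcome, as a careful person would: the job done as asked, in the order asked, and still so for the second after the job is handed in, with the robot touching nothing.
It also fails if it takes over 40 s, if anything falls off the work surface, if the arm or the gripper's body presses on something with over 40 N, if the wrist force passes 120 N, or if a joint passes its speed limit or range.

## Working session

There is one attempt and no reset: what is moved stays moved. The work goes in short steps, Python scripts to look and compute and a tool call to move; the robot and the scene stay as the last step left them, time stands still between calls to the robot, and variables do not carry over. Pictures are saved under pics/ and viewed, at most 10 in all, crops included, and the job is handed in when it is done.

Besides the shell and the picture viewer there is one more tool, called as name(argument=value, ...) on one line, values as JSON. servo_tool: Moves the arm, as the interface text tells. Its arguments: {"type":"object","properties":{"rot":{"type":"array","items":{"type":"array","items":{"type":"number"}}},"travel":{"type":"array","items":{"type":"array","items":{"type":"number"}}},"hand":{"type":"array","items":{"type":"number"}},"grip_force":{"type":"number"}},"required":["rot","travel","hand"]}

```bash
mkdir -p pics; python3 - <<'E'
from cell import robot
import cv2,pickle
s=robot.state();print(s)
d={n:robot.grab_frame(n) for n in("scene","top")}
pickle.dump(d,open('f.pkl','wb'))
for n in d:
    cv2.imwrite(f'pics/{n}0.png',cv2.resize(d[n]['frame'][:,:,::-1],(800,600),interpolation=cv2.INTER_CUBIC)); print(n,d[n]['mtx'],d[n]['dist_coeffs'],d[n]['cam_to_world'])
E
```

```text
{'clock': 0.0, 'qpos': array([-1.11400245e+00,  3.14191256e-01, -4.80949311e-02,  1.21025999e+00,
        7.85510544e-06,  1.57079070e+00]), 'qvel': array([ 0.00071993, -0.00081587,  0.00054686, -0.00038953, -0.00163207,
       -0.00028406]), 'joint_efforts': array([-7.73158331e-05, -5.39596438e+01,  3.39745545e+01,  1.94872753e-02,
        3.11848462e-04,  6.46724168e-07]), 'tool_pos': array([ 264.37519726, -537.93033788,  230.44850769]), 'ee_rot': array([-3.05834347e+00, -7.10930322e-01,  6.09982313e-04]), 'force': array([0.40814012, 0.18561963, 0.83394955]), 'ft_torque': array([-0.04213571, -0.03616913, -0.01189849]), 'grip_force': 0.0, 'width': 85.37285826273654}
scene [[358.93024721   0.         257.194416  ]
 [  0.         358.93024721 191.85789154]
 [  0.           0.           1.        ]] [0.03654815 0.         0.         0.         0.        ] [[-7.58556638e-01 -3.12824017e-01  5.71605600e-01  7.62451171e+01]
 [-6.51207486e-01  3.33227114e-01 -6.81827324e-01  4.90948167e+02]
 [ 2.28174783e-02 -8.89438488e-01 -4.56484981e-01  4.27420151e+02]
 [ 0.00000000e+00  0.00000000e+00  0.00000000e+00  1.00000000e+00]]
top [[494.09283582   0.         250.47775946]
 [  0.         494.09283582 184.43760431]
 [  0.           0.           1.        ]] [0.05313176 0.         0.         0.         0.        ] [[ 1.73069213e-02 -9.87297034e-01  1.57939979e-01  3.93186824e+02]
 [-9.99828233e-01 -1.81369378e-02 -3.81535078e-03 -7.54546513e+01]
 [ 6.63143209e-03 -1.57846818e-01 -9.87441343e-01  1.12471820e+03]
 [ 0.00000000e+00  0.00000000e+00  0.00000000e+00  1.00000000e+00]]
```

View pics/top0.png

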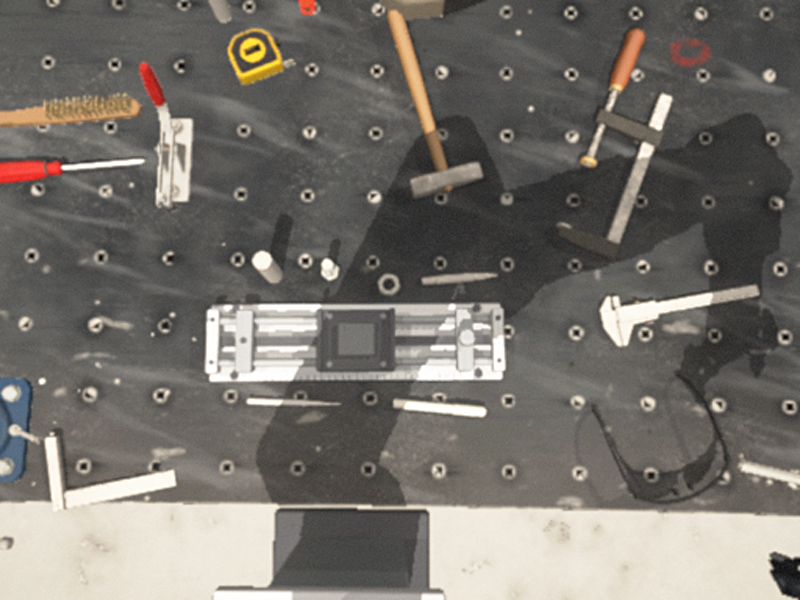

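View pics/scene0.png

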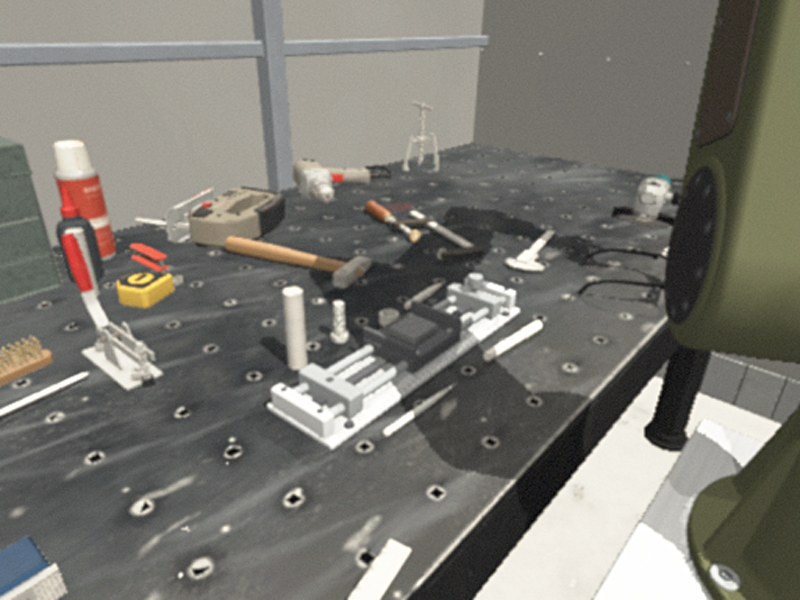

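The top view shows the rail from about (205,340) to (505,340), the dark carriage at (356,338), and stops at (244,340) and (466,335). The right one seems to have the round head. I'll crop to confirm and then measure.

```bash
cat > h.py <<'E'
import cv2,numpy as np
def ray(f,uv,T):
    p=cv2.undistortPoints(np.array(uv,float).reshape(-1,1,2),f['mtx'],np.array(f['dist_coeffs']))[:,0]
    d=np.c_[p,np.ones(len(p))]@T[:3,:3].T
    return T[:3,3],d
def onz(f,uv,z,T=None):
    T=f['cam_to_world'] if T is None else T
    o,d=ray(f,uv,T)
    return o+d*((z-o[2])/d[:,2])[:,None]
E
python3 - <<'E'
import pickle,cv2,numpy as np
from h import *
d=pickle.load(open('f.pkl','rb'));t=d['top'];s=d['scene']
a=cv2.resize(t['frame'][185:250,125:330],(800,254),interpolation=cv2.INTER_CUBIC)
b=cv2.resize(s['frame'][170:285,165:340],(520,342),interpolation=cv2.INTER_CUBIC)
c=np.zeros((600,800,3),np.uint8);c[:254]=a;c[256:598,:520]=b
cv2.imwrite('pics/c.png',c[:,:,::-1])
k=.64
for n,uv,z in [('corners plate',[(207,305),(211,382),(503,379),(500,303)],8),('padcorners',[(335,322),(378,322),(378,356),(335,356)],46),('carr',[(317,309),(394,309),(395,370),(317,370)],42),('stopL',[(244,340)],40),('stopR',[(466,340)],40),('screw',[(467,336)],68)]:
    print(n,onz(t,np.array(uv)*k,z).round(0).tolist())
E
```

```text
corners plate [[542.0, 188.0, 8.0], [431.0, 176.0, 8.0], [443.0, -242.0, 8.0], [553.0, -239.0, 8.0]]
padcorners [[516.0, -1.0, 46.0], [517.0, -62.0, 46.0], [470.0, -63.0, 46.0], [469.0, -3.0, 46.0]]
carr [[535.0, 25.0, 42.0], [537.0, -84.0, 42.0], [451.0, -87.0, 42.0], [449.0, 22.0, 42.0]]
stopL [[489.0, 126.0, 40.0]]
stopR [[495.0, -186.0, 40.0]]
screw [[498.0, -184.0, 68.0]]
```

View pics/c.png

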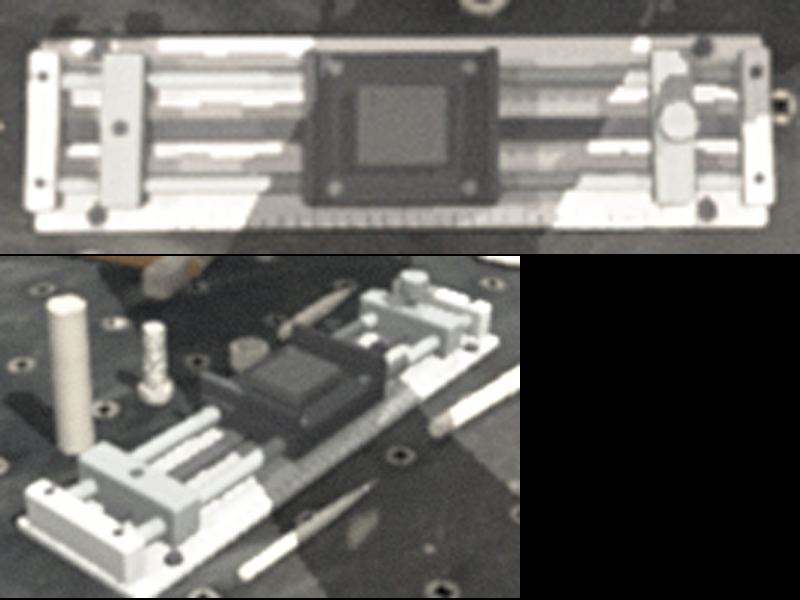

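The screw stop is the right one in the top image (world −y). Both views show its head, while the left stop only has a hole. The carriage centre is about (493,−32), leaving roughly 88 mm to go. I'll move above the pad with the fingers shut and the tool x axis along the rail's +y.

servo_tool(rot=[[0, 0, -7], [0, 0, -14], [0, 0, -21], [0, 0, -28], [0, 0, -35], [0, 0, -42], [0, 0, -49], [0, 0, -56]], travel=[[4.2, -3.5, 0.8], [8.5, -7, 1.6], [12.8, -10.5, 2.4], [17, -14, 3.2], [21.3, -17.5, 4], [25.6, -21, 4.8], [30, -24.5, 5.6], [34, -28, 6.4]], hand=[0, 0, 0, 0, 0, 0, 0, 0])

```text
clock: 0.77
tool_pos: [401.3, -236.2, 183.1]
ee_rot: [-2.362, -2.071, -0.0]
force: [0.7, -0.7, 0.2]
width: 0.2
grip_force: 0.0
```

```bash
cat > st.py <<'E'
from cell import robot
import numpy as np
from scipy.spatial.transform import Rotation as R
def go(target,yawx):
    s=robot.state();r=R.from_rotvec(s['ee_rot']);M=r.as_matrix()
    a=np.radians(yawx);W=np.array([[np.cos(a),np.sin(a),0],[np.sin(a),-np.cos(a),0],[0,0,-1]])
    print(s['clock'],s['tool_pos'].round(1),s['force'].round(1),s['width'],s['qpos'].round(2))
    print('cm',(M.T@(np.array(target)-s['tool_pos'])/10).round(2),'deg',np.degrees(R.from_matrix(M.T@W).as_rotvec()).round(2))
E
python3 -c "
from st import *
go([493,-32,120],91.6)"
```

```text
0.7667 [ 401.3 -236.2  183.1] [ 0.7 -0.7  0.2] 0.1559308281384228 [-0.53  0.09 -0.44  1.04  0.    1.17]
cm [21.45  6.42  6.31] deg [ 0.   -0.   -9.11]
```

servo_tool(rot=[[0, 0, -4], [0, 0, -8], [0, 0, -9], [0, 0, -9], [0, 0, -9], [0, 0, -9], [0, 0, -9], [0, 0, -9]], travel=[[3.5, 1, 1], [7, 2, 2], [10.5, 3, 3], [14, 4, 4], [17.5, 5, 5], [21, 6.3, 6.2], [21.4, 6.4, 6.3], [21.4, 6.4, 6.3]], hand=[0, 0, 0, 0, 0, 0, 0, 0])

```text
clock: 1.43
tool_pos: [493.4, -33.0, 119.4]
ee_rot: [-2.193, -2.247, 0.002]
force: [-0.2, -0.0, 0.2]
width: 0.2
grip_force: 0.0
```

```bash
python3 - <<'E'
from st import *
from h import *
import pickle
go([493,-32,120],91.6)
s=robot.state();w=robot.grab_frame('wrist');t=robot.grab_frame('top')
pickle.dump((s,w,t),open('w.pkl','wb'))
c=np.zeros((600,800,3),np.uint8);c[:384,:512]=w['frame'];c[390:590]=cv2.resize(t['frame'][185:245,125:330],(800,200))
cv2.imwrite('pics/w1.png',c[:,:,::-1])
E
```

```text
1.4333 [493.4 -33.  119.4] [-0.2 -0.   0.2] 0.1596695634656796 [-0.07  0.2  -0.47  0.91 -0.    1.48]
cm [ 0.1  -0.04 -0.06] deg [-0.12 -0.01 -0.2 ]
```

View pics/w1.png

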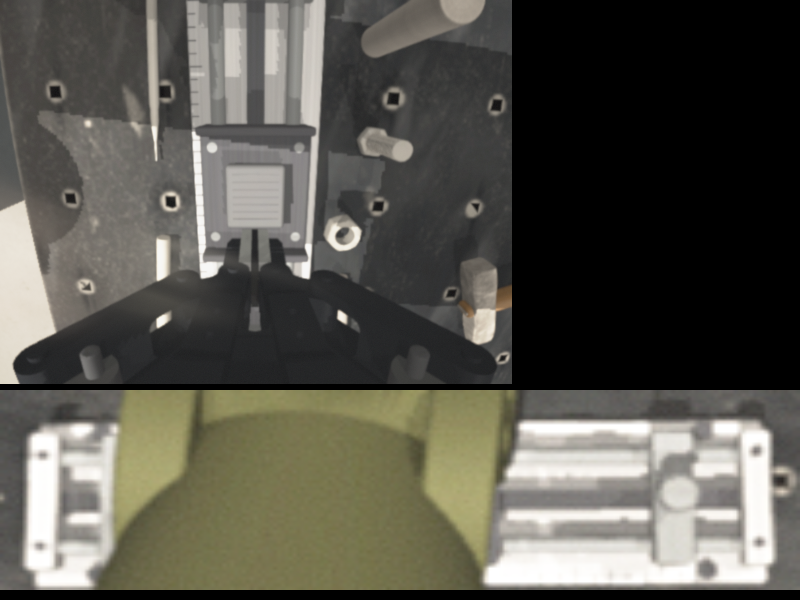

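The wrist view shows the pad at (227–284, 165–228) and the carriage lips at rows 130 and 252. The fingers are on the pad's centreline. Now I'll cross-check the pad position from this view.

```bash
python3 - <<'E'
import pickle
from h import *
from scipy.spatial.transform import Rotation as R
s,w,t=pickle.load(open('w.pkl','rb'))
T=np.eye(4);T[:3,:3]=R.from_rotvec(s['ee_rot']).as_matrix();T[:3,3]=s['tool_pos']
T=T@w['tool_from_camera']
print(onz(w,[(227,165),(284,165),(284,228),(227,228),(255,197)],46,T).round(1))
print(onz(w,[(196,131),(314,131)],50,T).round(1))
E
```

```text
[[472.6  -5.5  46. ]
 [515.6  -4.4  46. ]
 [518.3 -55.9  46. ]
 [472.4 -57.   46. ]
 [494.3 -30.3  46. ]]
[[450.6  19.8  50. ]
 [535.5  21.9  50. ]]
```

The pad centre is at (494.3,−30.5) and measures 52×45 mm, which matches. Next is the descent to just above it.

servo_tool(rot=[[0, 0, 0], [0, 0, 0], [0, 0, 0], [0, 0, 0], [0, 0, 0]], travel=[[0.2, 0.1, 2.5], [0.2, 0.1, 5], [0.2, 0.1, 6.5], [0.2, 0.1, 6.9], [0.2, 0.1, 6.9]], hand=[0, 0, 0, 0, 0])

```text
clock: 1.95
tool_pos: [493.3, -34.2, 50.9]
ee_rot: [-2.2, -2.24, 0.002]
force: [-0.5, -0.3, 1.0]
width: -0.0
grip_force: 0.0
```

servo_tool(rot=[[0, 0, 0], [0, 0, 0], [0, 0, 0], [0, 0, 0], [0, 0, 0], [0, 0, 0]], travel=[[0, 0, 0.2], [0, 0, 0.4], [0, 0, 0.6], [0, 0, 0.8], [0, 0, 0.8], [0, 0, 0.8]], hand=[0, 0, 0, 0, 0, 0])

```text
clock: 2.45
tool_pos: [495.6, -33.1, 44.1]
ee_rot: [2.197, 2.243, 0.001]
force: [1.1, -1.6, 2.9]
width: -0.2
grip_force: 1.5
```

servo_tool(rot=[[0, 0, 0], [0, 0, 0], [0, 0, 0], [0, 0, 0], [0, 0, 0]], travel=[[0, 0, 0.2], [0, 0, 0.4], [0, 0, 0.5], [0, 0, 0.5], [0, 0, 0.5]], hand=[0, 0, 0, 0, 0])

```text
clock: 2.87
tool_pos: [495.6, -32.9, 39.0]
ee_rot: [2.198, 2.243, 0.002]
force: [0.8, 0.1, 6.5]
width: 0.1
grip_force: 3.3
```

servo_tool(rot=[[0, 0, 0], [0, 0, 0], [0, 0, 0], [0, 0, 0]], travel=[[0, 0, 0.1], [0, 0, 0.2], [0, 0, 0.2], [0, 0, 0.2]], hand=[0, 0, 0, 0])

```text
clock: 3.2
tool_pos: [495.6, -32.8, 37.1]
ee_rot: [2.197, 2.243, 0.002]
force: [1.4, -0.8, 6.1]
width: 0.2
grip_force: 3.3
```

servo_tool(rot=[[0, 0, 0], [0, 0, 0], [0, 0, 0]], travel=[[0, 0, 0.1], [0, 0, 0.1], [0, 0, 0.1]], hand=[0, 0, 0])

```text
clock: 3.45
tool_pos: [495.7, -32.9, 36.9]
ee_rot: [2.197, 2.243, 0.002]
force: [-3.4, -1.2, 16.6]
width: 0.0
grip_force: 7.8
```

The pad is bottomed at 16.6 N. Now I'll drag along −x of the tool.

servo_tool(rot=[[0, 0, 0], [0, 0, 0], [0, 0, 0], [0, 0, 0], [0, 0, 0], [0, 0, 0], [0, 0, 0], [0, 0, 0]], travel=[[-0.1, 0, 0], [-0.3, 0, 0], [-0.6, 0, 0], [-1, 0, 0], [-1.4, 0, 0], [-1.8, 0, 0], [-2, 0, 0], [-2, 0, 0]], hand=[0, 0, 0, 0, 0, 0, 0, 0])

```text
clock: 4.12
tool_pos: [496.1, -53.0, 36.9]
ee_rot: [2.198, 2.243, 0.002]
force: [-2.8, -1.3, 15.6]
width: 0.1
grip_force: 7.6
```

```bash
python3 - <<'E'
from st import *
from h import *
import pickle
go([496,-119,37],91.6)
s=robot.state();w=robot.grab_frame('wrist')
pickle.dump((s,w),open('w2.pkl','wb'))
cv2.imwrite('pics/w2.png',w['frame'][:,:,::-1])
E
```

```text
4.1167 [496.1 -53.   36.9] [-2.8 -1.3 15.6] 0.08151146103447005 [-0.11  0.29 -0.56  0.72  0.    1.44]
cm [-6.6  -0.15 -0.01] deg [ 0.12 -0.   -0.44]
```

View pics/w2.png

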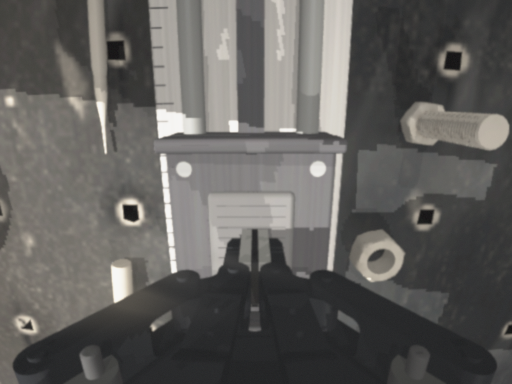

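The wrist view shows the far lip at about row 137, columns 160–342, with the fingertips on the pad. I'll compute where the lip is now.

```bash
python3 - <<'E'
import pickle
from h import *
from scipy.spatial.transform import Rotation as R
s,w=pickle.load(open('w2.pkl','rb'))
T=np.eye(4);T[:3,:3]=R.from_rotvec(s['ee_rot']).as_matrix();T[:3,3]=s['tool_pos']
T=T@w['tool_from_camera']
print(onz(w,[(180,134),(160,142),(342,142),(160,149)],50,T).round(1)); print(onz(w,[(210,194),(293,194)],37,T).round(1))
E
```

```text
[[462.7   5.9  50. ]
 [453.5   2.2  50. ]
 [534.7   3.8  50. ]
 [453.3  -0.9  50. ]]
[[473.5 -25.6  37. ]
 [516.  -24.8  37. ]]
```

The pad edge moved 20 mm with the fingers, so there is no slip. About 68 mm remain.

servo_tool(rot=[[0, 0, 0], [0, 0, 0], [0, 0, 0], [0, 0, 0], [0, 0, 0], [0, 0, 0], [0, 0, 0], [0, 0, 0]], travel=[[-0.3, 0, 0], [-0.8, 0, 0], [-1.3, 0, 0], [-1.8, 0, 0], [-2.3, 0, 0], [-2.8, 0, 0], [-3, 0, 0], [-3, 0, 0]], hand=[0, 0, 0, 0, 0, 0, 0, 0])

```text
clock: 4.83
tool_pos: [496.8, -83.3, 36.9]
ee_rot: [2.198, 2.242, 0.002]
force: [-1.9, -0.7, 14.7]
width: -0.2
grip_force: 7.4
```

servo_tool(rot=[[0, 0, 0], [0, 0, 0], [0, 0, 0], [0, 0, 0], [0, 0, 0], [0, 0, 0], [0, 0, 0], [0, 0, 0]], travel=[[-0.3, 0, 0], [-0.8, 0, 0], [-1.3, 0, 0], [-1.8, 0, 0], [-2.3, 0, 0], [-2.8, 0, 0], [-3, 0, 0], [-3, 0, 0]], hand=[0, 0, 0, 0, 0, 0, 0, 0])

```text
clock: 5.5
tool_pos: [497.6, -113.4, 36.9]
ee_rot: [2.197, 2.242, 0.002]
force: [-2.1, -1.5, 14.5]
width: -0.2
grip_force: 7.1
```

servo_tool(rot=[[0, 0, 0], [0, 0, 0], [0, 0, 0], [0, 0, 0]], travel=[[-0.1, 0, 0], [-0.2, 0, 0], [-0.3, 0, 0], [-0.4, 0, 0]], hand=[0, 0, 0, 0])

```text
clock: 5.83
tool_pos: [497.6, -116.6, 36.9]
ee_rot: [2.197, 2.243, 0.003]
force: [-0.7, 0.6, 13.9]
width: -0.1
grip_force: 7.3
```

servo_tool(rot=[[0, 0, 0], [0, 0, 0], [0, 0, 0], [0, 0, 0]], travel=[[-0.1, 0, 0], [-0.2, 0, 0], [-0.3, 0, 0], [-0.3, 0, 0]], hand=[0, 0, 0, 0])

```text
clock: 6.17
tool_pos: [497.7, -119.8, 36.9]
ee_rot: [2.197, 2.243, 0.003]
force: [-2.1, 1.1, 14.0]
width: -0.5
grip_force: 7.2
```

servo_tool(rot=[[0, 0, 0], [0, 0, 0], [0, 0, 0]], travel=[[-0.1, 0, 0], [-0.2, 0, 0], [-0.2, 0, 0]], hand=[0, 0, 0])

```text
clock: 6.42
tool_pos: [497.7, -120.0, 36.9]
ee_rot: [-2.197, -2.244, -0.008]
force: [-1.5, 7.0, 16.0]
width: 0.3
grip_force: 7.9
```

servo_tool(rot=[[0, 0, 0], [0, 0, 0], [0, 0, 0]], travel=[[-0.1, 0, 0], [-0.2, 0, 0], [-0.2, 0, 0]], hand=[0, 0, 0])

```text
clock: 6.67
tool_pos: [497.7, -120.2, 36.9]
ee_rot: [-2.194, -2.244, -0.012]
force: [-1.7, 11.3, 18.5]
width: 0.4
grip_force: 8.7
```

The stop is reached: lateral force rose to 11 N and the fingers stalled at y = −120, as predicted. I'll lift straight up while still biased toward the stop.

servo_tool(rot=[[0, 0, 0], [0, 0, 0], [0, 0, 0], [0, 0, 0], [0, 0, 0], [0, 0, 0], [0, 0, 0], [0, 0, 0]], travel=[[0, 0, -0.2], [0, 0, -0.5], [0, 0, -0.9], [0, 0, -1.4], [0, 0, -2], [0, 0, -4], [0, 0, -7], [0, 0, -9]], hand=[0, 0, 0, 0, 0, 0, 0, 0])

```text
clock: 7.33
tool_pos: [496.2, -124.0, 127.0]
ee_rot: [-2.199, -2.244, 0.001]
force: [0.8, -0.6, 1.0]
width: 0.3
grip_force: 0.0
```

servo_tool(rot=[[0, 0, 0], [0, 0, 0], [0, 0, 0], [0, 0, 0], [0, 0, 0], [0, 0, 0], [0, 0, 0], [0, 0, 0]], travel=[[0, 0, -3], [0, 0, -6], [-3, 0, -8], [-6, 0, -8], [-9, 0, -8], [-12, 0, -8], [-15, 0, -8], [-18, 0, -8]], hand=[0, 0, 0, 0, 0, 0, 0, 0])

```text
clock: 8.0
tool_pos: [499.5, -305.2, 205.4]
ee_rot: [-2.198, -2.243, 0.001]
force: [-0.7, -0.1, -0.4]
width: -0.2
grip_force: 0.0
```

servo_tool(rot=[[0, 0, 0], [0, 0, 0], [0, 0, 0], [0, 0, 0], [0, 0, 0], [0, 0, 0], [0, 0, 0], [0, 0, 0]], travel=[[-3, 0, 0], [-6, 0, 0], [-9, 0, 0], [-12, 0, 0], [-15, 0, 0], [-18, 0, 0], [-20, 0, 0], [-20, 0, 0]], hand=[0, 0, 0, 0, 0, 0, 0, 0])

```text
clock: 8.67
tool_pos: [502.9, -507.6, 204.2]
ee_rot: [-2.202, -2.24, 0.002]
force: [-0.7, 1.3, -0.2]
width: -0.1
grip_force: 0.0
```

```bash
python3 - <<'E'
from st import *
from h import *
go([497,-120,200],91.6)
t=robot.grab_frame('top');s=robot.grab_frame('scene')
np.save('t3.npy',t['frame'])
c=np.zeros((600,800,3),np.uint8);c[:254]=cv2.resize(t['frame'][185:250,125:330],(800,254),interpolation=cv2.INTER_CUBIC)
c[256:598,:520]=cv2.resize(s['frame'][170:285,165:340],(520,342),interpolation=cv2.INTER_CUBIC)
cv2.imwrite('pics/e.png',c[:,:,::-1])
E
```

```text
8.6667 [ 502.9 -507.6  204.2] [-0.7  1.3 -0.2] -0.11225251993219859 [-0.79  0.55  0.24  1.26 -0.    0.76]
cm [38.76  0.06  0.39] deg [-0.08  0.04 -0.64]
```

View pics/e.png

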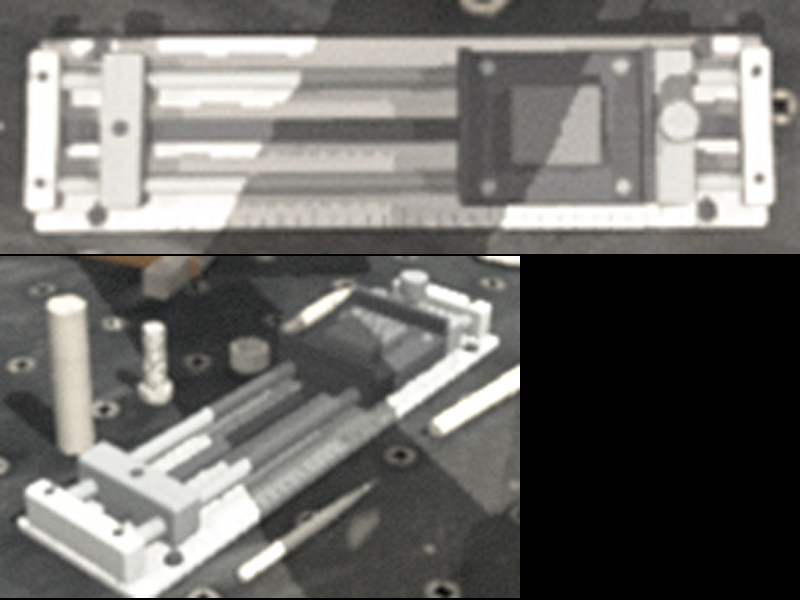

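The top view shows the carriage's end at column 655, flush against the thumbscrew block. The loose parts are where they were.

```bash
python3 -c "
from cell import robot
print(robot.sign_off())"
```

```text
the job is handed in; nothing more can be done
None
```

The carriage rests against the thumbscrew stop with the hand clear and the pad released, the loose parts look undisturbed in the final pictures, and the job is handed in after about 9 s of robot time (no score was returned).

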